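# Stow the jar and screw its lid down

## Robot

A 7-joint arm with a two-finger parallel gripper is mounted at the origin on the work surface. World frame = base frame: x ahead of the robot, y to its left, z up, the work surface at z = 0. Lengths are in m, angles in degrees, forces in N, time in s.
With the tool pointing down it reaches from about 0.425 to 0.925 m from the base axis. Payload 6.8 kg.
Tool frame: the origin (TCP) lies between the finger pads, 19 mm behind the fingertips; this is the grasp point; z points along the fingers, y is the direction in which the jaws open and shut (so a half turn about z gives the same grasp; the last joint's range is limited). The gripper opens to 85 mm and grips with 20 to 120 N. Pads are 22 mm wide; open, the fingers measure 114 mm over their backs; the gripper's body (76 mm by 85 mm) begins 54 mm behind the grasp point. The pads swing forward as they close: fully open they stand 13 mm farther back than shut.
Start: joints at [-77.011, 27.33, 1.283, 89.118, -0.659, 63.558, -4.761], TCP at [0.222, 0.638, 0.25] pointing down, gripper open.
Joint ranges: [-169.35, 169.35], [-19.33, 120.38], [-80.79, 83.38], [13.8, 139.57], [-78.32, 258.32], [9.67, 109.79], [-169.56, 169.56]. Speed limits (degrees/s): [136.94, 136.94, 180, 180, 180, 180, 180].

## Interface

Orientations are given as a 3x3 rotation matrix whose columns are the frame's x, y, z axes.
In Python, from rig import r, grab_frame, camera_info, order gives the robot as it stands.
- The arm moves only by the tool send_rows, never from a script. Its argument "plan" is a list that holds one entry, the list of rows, each a list of 7 numbers: the shift along the world's x, y, z in units of 25 mm (1.0 is 25 mm), then the turn, a rotation vector about the world's x, y, z in units of 8 degrees (1.0 is 8 degrees), then the closure, from 0 (fully open) to 1 (shut). A call has 1 to 20 rows; each row is the pose to reach, as a shift and turn from the pose commanded when the call began; what a row does not reach only later rows make up. A row lasts 1/8 s, in which the tool goes at most 62.5 mm and 10.7 degrees, less where a joint would pass 70% of its speed; a pose out of reach is approached as far as the arm can. A call with a gripper value outside its range is refused whole. The fingers move at their own pace and stop on an object; "force" is the grip in N (left out, the last holds). Time passes only in rows, so rows that repeat a pose let the fingers close. It gives the time, the measured TCP pose, the force and the opening at its end, in the units of the state.
- r.get_obs(): the state, without advancing time (a new reading comes with each control period).
- grab_frame(name): name is "scene" or "top"; returns the picture (384x512x3 uint8, blue, green, red); there is no depth.
- camera_info(name): a dict with "fov_y" (degrees; the focal length in pixels is half the picture's height over the tangent of half this angle, whatever the lens; pixels are square), "cx", "cy" (the principal point, pixels), "view" (4x4, takes a point from world to camera coordinates). Camera axes: x right, y up, looking along -z (the intrinsics and any distortion apply to the point x, -y, -z); pixel columns grow to the right and rows downward; lengths in m; the calibration is good to about 2 mm. A picture is of the moment at which its call begins. camera_info takes no time and is no camera call.
- order.finish_job(): hands the job in, once; it reports no verdict.
The state is a dict: "clock": time; "qpos": joint angles; "qvel": joint speeds; "joint_torque": joint torques, N m; "ee_pos": TCP position; "tcp_rot": TCP orientation; "ft_force": force on the tool from outside, world axes, zero at the start; "torque": the same for the moment, N m; "opening": finger opening in m.
Only numpy, scipy, OpenCV 4.12 (cv2) and the standard library are available. Lean on these libraries where they do the work, as an engineer would, in place of code of your own. Each camera call takes 0.05 s, during which the arm holds its last target. There are 200 camera calls.

## Task

The ship is about to sail: stand the square jar that was left out on the bench upright in the empty wooden holder, right down on the pocket's floor, so that it cannot spin, lowering it in rather than dropping it. Then turn its loose screw lid clockwise until it is fully home, and leave the jar there. Keep the jar upright on the way and leave everything else on the bench undisturbed.

Things in the scene. Friction and masses are not known exactly. Their poses are not given: they have to be found in the camera images.
- jar: the jar to stow: square white plastic jar (56 x 56 mm, body 92 mm tall, about 0.45 kg) standing on the bench outside the holders, its grey screw lid raised on the thread. Origin: centre of its underside; z up the jar; x, y square to its sides. The lid cannot come off; the thread is stiff enough that the jar may be carried by the lid
- lid (a joint): turn of that jar's screw lid: 0 = fully home against its stop, growing as it is unscrewed (anticlockwise from above), up to 3.6 rad; it starts well over a quarter turn open. Turning it clockwise closes it and lowers it 1.9 mm per rad. Stiff, about 0.1 N m: the jar must be kept from spinning.
- lid_grip (a point): point on the lid's axis to hold its bar grip from above (TCP here), 137 mm above the jar's underside when home. x along the bar, y across it, z up; turns with the lid (bar parallel to the jar's x when home). Lid: 54 mm round, 22 mm high, underside 94 mm above the jar's when home; upright bar on it 52 mm long, 14 thick, 32 high, its top 11 mm above this point
- holder_floor (a point): centre of the pocket floor of the empty jar holder, a fixed light-wood block 92 x 92 x 50 mm with a square pocket 60 x 60 mm, 40 mm deep (floor 10 mm above the bench; mouth 40 mm above this point, chamfered 4 mm). x and y square to the pocket's walls, z up. Two like holders, 120 to 400 mm away, hold closed jars; which of the three places is empty varies
- jar_b: bystander, to be left alone: a closed square jar standing in another holder. Origin: centre of its underside
- jar_c: bystander, to be left alone: the other closed square jar in a holder. Origin: centre of its underside
- tin: bystander, to be left alone: round metal tin, 75 mm across, 94 mm high, standing near the loose jar. Origin: centre of its underside
- mallet: bystander, to be left alone: wooden mallet lying down, head 70 x 120 x 60 mm. Origin: centre of its underside or near it
- plane: bystander, to be left alone: steel hand plane, 200 mm long, about 100 mm high. Origin: centre of its underside
- square: bystander, to be left alone: try square lying flat, about 170 x 110 x 16 mm. Origin: centre of its underside or near it
- driver: bystander, to be left alone: screwdriver with a wooden handle lying flat, 220 mm long. Origin: centre of its underside or near it
- offcut: bystander, to be left alone: dark wood offcut, 160 x 50 x 25 mm. Origin: centre of its underside
- holder: the empty holder block itself (fixed). Origin: centre of its underside; axes as its pocket
Not all that is in view belongs to the job. What is shaped like the jar but green or purple is not meant.

How it is judged (in metres and radians):
On the way, in this order (a step that is already met when the one before it is completed fails the run):
1. the jar stands on the floor of the empty holder's pocket, its lid still loose (horizontal distance between jar and holder_floor below 0.007 m and z of jar in the frame of holder_floor below 0.006 m and angle between jar's own z axis and vertical below 0.08 rad), for 0.2 s.
2. with the jar in the holder, its lid is screwed fully home (all of step 1 and value of joint lid below 0.12 rad), for 0.2 s.
At the end, for the whole second after the job is handed in: The jar stands upright (within 0.08 rad) in the formerly empty holder, within 7 mm of the pocket's centre and 6 mm of its floor, its lid within 0.12 rad of fully home, at rest (all of step 2 and linear speed of jar below 0.02 m/s); the robot touches nothing.
It fails at once if the jar is tipped by more than 0.6 rad (angle between jar's own z axis and vertical above 0.6 rad).
It fails at once if the jar is dropped: falling free of the fingers more than 15 mm above the pocket's floor (z of jar in the frame of holder_floor above 0.015 m and linear speed of jar above 0.25 m/s and contact force between the fingers and jar below 0.2 N).
It fails at once if a bystander is moved by more than 30 mm (distance of any of jar_b, jar_c, tin, mallet, plane, square, driver, offcut from where it was at the start of the episode above 0.03 m).
It also fails if it takes over 67 s, if anything falls off the work surface, if the arm or the gripper's body presses on something with over 40 N, if the wrist force passes 120 N, or if a joint passes its speed limit or range.

## Working session

There is one attempt and no reset: what is moved stays moved. The work goes in short steps, Python scripts to look and compute and a tool call to move; the robot and the scene stay as the last step left them, time stands still between calls to the robot, and variables do not carry over. Pictures are saved under pics/ and viewed, on a budget of 10 in all, crops included, one or two more only if the job needs it, and the job is handed in when it is done.

Besides the shell and the picture viewer there is one more tool, called after ">>>" in YAML: its name, and indented under it one key for each argument. send_rows: Moves the arm, as the interface text tells. Its arguments: {"type":"object","properties":{"plan":{"type":"array"},"force":{"type":"number"}},"required":["plan"]}

```bash
ls; mkdir -p pics
python3 - <<'E'
from rig import r, grab_frame, camera_info, order
import cv2
for n in("scene","top"):
    print(n,camera_info(n)); cv2.imwrite(f"pics/{n}0.png",grab_frame(n))
o=r.get_obs();print(o)
E
```

```text
pics
scene {'fov_y': 43.91306945578164, 'cx': 257.26715021343847, 'cy': 192.02735300518205, 'view': array([[ 0.79528281,  0.60617796, -0.00857484, -0.38423729],
       [-0.44133833,  0.58860065,  0.67732544,  0.1605821 ],
       [ 0.41562691, -0.53488087,  0.73563355, -1.55494337],
       [ 0.        ,  0.        ,  0.        ,  1.        ]])}
top {'fov_y': 56.82441554128643, 'cx': 258.4187478664604, 'cy': 190.49384250205313, 'view': array([[-0.02125193, -0.99955991,  0.02069647, -0.02642316],
       [ 0.99107549, -0.01833769,  0.1320345 , -0.49512208],
       [-0.13159687,  0.02331776,  0.99102903, -0.98279829],
       [ 0.        ,  0.        ,  0.        ,  1.        ]])}
{'clock': 0.1, 'qpos': array([-77.01277053,  27.37082925,   1.28123653,  89.17265287,
        -0.65790043,  63.55671971,  -4.76389739]), 'qvel': array([-0.03883296, -0.11758007,  0.09418935, -0.01773782, -0.00680786,
        0.03160608,  0.06136815]), 'joint_torque': array([ 4.58795126e-03, -5.97761893e+01,  1.61418289e+00, -2.81953847e+01,
        1.29456495e-02,  4.95319575e-03, -2.92980339e-06]), 'ee_pos': array([0.22163276, 0.63705012, 0.24912592]), 'tcp_rot': array([[-9.44474484e-01,  3.28584529e-01, -3.96445822e-04],
       [ 3.28584737e-01,  9.44473188e-01, -1.57115284e-03],
       [-1.41824065e-04, -1.61417981e-03, -9.99998687e-01]]), 'ft_force': array([-0.11165612,  0.64446776, -0.47852348]), 'torque': array([ 0.00111937, -0.02024991,  0.03879183]), 'opening': 0.0851859952912323}
```

View pics/scene0.png

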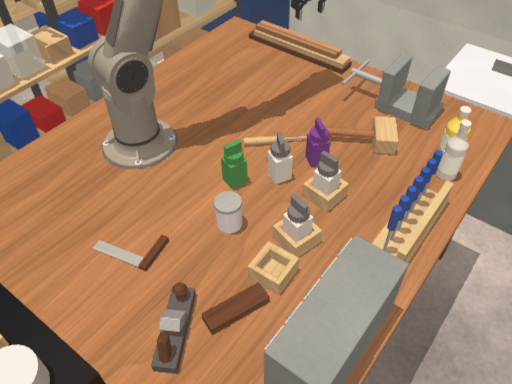

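View pics/top0.png

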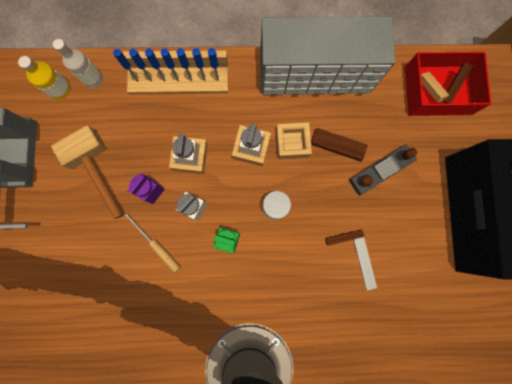

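The candidates are:
- The loose white jar with the grey lid, at scene (280,160) and top (190,206). It stands outside any holder, so it is the one meant.
- The green jar at top (226,240) and the purple jar at (146,188), which are excluded by colour.
- The white jars at top (185,150) and (252,140), which stand in holders.

The empty holder is at top (294,140), scene (274,267). I'll confirm with an enlarged crop.

```bash
cat > h.py <<'E'
import numpy as np, cv2
from rig import r, grab_frame, camera_info, order
def cam(n):
    c=camera_info(n); return c, 192/np.tan(np.radians(c['fov_y']/2)), np.array(c['view'])
def proj(n,p):
    c,f,V=cam(n); q=V[:3,:3]@np.array(p)+V[:3,3]
    return np.array([c['cx']+f*q[0]/-q[2], c['cy']-f*q[1]/-q[2]])
def ray(n,uv):
    c,f,V=cam(n); d=np.array([(uv[0]-c['cx'])/f,-(uv[1]-c['cy'])/f,-1])
    R=V[:3,:3]; d=R.T@d; return -R.T@V[:3,3], d/np.linalg.norm(d)
def onz(n,uv,z):
    o,d=ray(n,uv); return o+d*(z-o[2])/d[2]
def tri(u1,u2):
    (o1,d1),(o2,d2)=ray('top',u1),ray('scene',u2)
    s=np.linalg.lstsq(np.c_[d1,-d2],o2-o1,rcond=None)[0]
    a,b=o1+d1*s[0],o2+d2*s[1]; return (a+b)/2,np.linalg.norm(a-b)
E
python3 - <<'E'
from h import *
t=cv2.imread('pics/top0.png');s=cv2.imread('pics/scene0.png')
print('base proj',proj('top',[0,0,0]),proj('scene',[0,0,0]))
def crop(im,x,y,w,h,k): return cv2.resize(im[y:y+h,x:x+w],None,fx=k,fy=k,interpolation=cv2.INTER_CUBIC)
a=crop(t,165,180,50,50,6);b=crop(t,265,110,60,60,5);c=crop(s,260,125,40,60,5)
d=crop(s,243,235,60,60,5)
print(a.shape,b.shape,c.shape,d.shape)
cv2.imwrite('pics/crop1.png',np.vstack([np.hstack([a,b]),np.hstack([np.pad(c,((0,0),(0,100),(0,0))),d])]))
E
```

```text
base proj [248.87661066 369.29620103] [139.58085016 142.84338866]
(300, 300, 3) (300, 300, 3) (300, 200, 3) (300, 300, 3)
```

View pics/crop1.png

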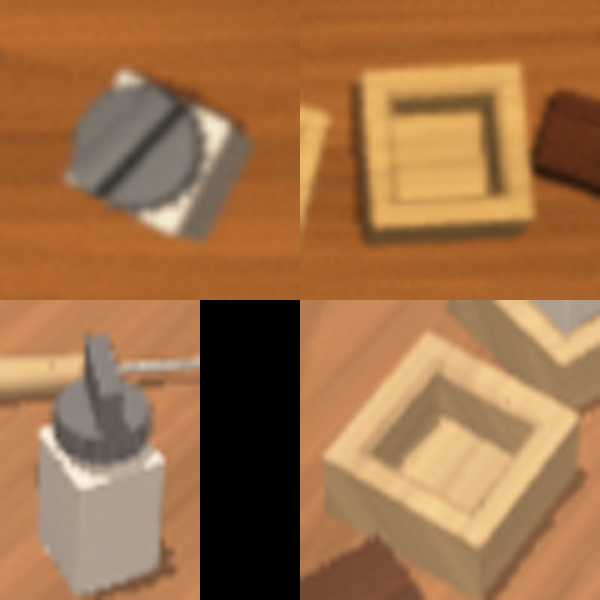

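The crop confirms both: the loose white jar has its grey lid at an angle to the body, and the holder's pocket is empty. Next I compute the poses from the corners.

Run:
```python
from h import *
px=lambda c,k,o:[((np.array(p)+.5)/k-.5)+o for p in c]
np.set_printoptions(precision=4,suppress=True)
for n in('top','scene'): print(n,'cam at',ray(n,(0,0))[0])
ht=px([(62,70),(221,64),(233,220),(72,230)],5,(265,110))
hs=px([(128,33),(280,113),(178,245),(25,155)],5,(243,235))
H=np.array([onz('top',p,.05)[:2] for p in ht]);G=np.array([onz('scene',p,.05)[:2] for p in hs])
for A in(H,G):
    e=np.roll(A,-1,0)-A; print(A.mean(0),np.linalg.norm(e,axis=1),np.degrees(np.arctan2(e[:,1],e[:,0]))%90)
jt=px([(122,70),(232,128),(175,233),(65,180)],6,(165,180))
A=np.array([onz('top',p,.092)[:2] for p in jt]);e=np.roll(A,-1,0)-A
print('jar',A.mean(0),np.linalg.norm(e,axis=1),np.degrees(np.arctan2(e[:,1],e[:,0]))%90)
# colour based: pixel-level bar strip
t=cv2.cvtColor(cv2.imread('pics/top0.png'),cv2.COLOR_BGR2HSV)
print(t[190:222,172:210,2])
for c in px([(105,190),(183,105)],6,(165,180)): print(onz('top',c,.13))
```

```text
top cam at [ 0.3608 -0.0126  1.0399]
scene cam at [ 1.0227 -0.6933  1.0318]
[ 0.6406 -0.1414] [0.0924 0.0926 0.0926 0.0946] [1.4053 1.9733 2.685  1.8486]
[ 0.6408 -0.1414] [0.0899 0.0922 0.0897 0.0903] [3.6291 2.2773 2.364  2.3752]
jar [0.451  0.1504] [0.0559 0.0527 0.0545 0.0548] [61.1455 61.4186 63.3229 62.9637]
[[163 166 168 ... 166 163 163]
 [155 155 157 ... 168 169 168]
 [159 159 158 ... 172 171 171]
 ...
 [178 180 180 ... 178 179 176]
 [178 178 179 ... 181 181 181]
 [174 176 176 ... 184 182 183]]
[0.4317 0.1622 0.13  ]
[0.4676 0.1292 0.13  ]
```

Both views agree on the holder: (0.641, -0.141), yaw about 2°. The jar is at about (0.4525, 0.150), yaw 62°, with its bar at -42.6°, so the lid is about 165° open. I'm moving above it.

>>> send_rows:
  plan:
    - [[0.5,-1,0,0,0,-0.2,0.4],[1.5,-3,0,0,0,-0.5,0.4],[2.5,-5.3,0,0,0,-0.8,0.4],[3.5,-7.4,0,0,0,-1.1,0.4],[4.5,-9.5,0,0,0,-1.4,0.4],[5.5,-11.6,0,0,0,-1.7,0.4],[6.5,-13.7,0,0,0,-2,0.4],[7.5,-15.8,0,0,0,-2.3,0.4],[8.3,-17.5,0,0,0,-2.6,0.4],[8.9,-18.8,0,0,0,-2.8,0.4],[9.24,-19.48,0,0,0,-2.925,0.4],[9.24,-19.48,0,0,0,-2.925,0.4],[9.24,-19.48,0,0,0,-2.925,0.4],[9.24,-19.48,0,0,0,-2.925,0.4]]
  force: 60

```text
clock: 1.85
ee_pos: [0.4522, 0.152, 0.2499]
tcp_rot: [[-0.738, 0.675, -0.0], [0.675, 0.738, 0.0], [0.0, -0.0, -1.0]]
ft_force: [-0.2, 0.9, 1.0]
opening: 0.0515
```

Run:
```python
from h import *
s=grab_frame('scene');t=grab_frame('top')
print(r.get_obs()['qpos'],r.get_obs()['ee_pos'])
for z in(.25,.153,.1425):
  print(z,proj('scene',[.4525,.15,z]),proj('top',[.4525,.15,z]))
# draw the expected bar-top ends
b=np.array([.738,-.675,0])
for p in([.4525,.15,.1535]+26e-3*b,[.4525,.15,.1535]-26e-3*b):
  u=proj('scene',p);print(u)
a=cv2.resize(s[80:200,230:330],None,fx=5,fy=5,interpolation=cv2.INTER_CUBIC)
for q in(.026,-.026):
  u=proj('scene',np.array([.4525,.15,.1535])+q*b); cv2.circle(a,tuple(int(v) for v in ((u-(230,80)+.5)*5)),4,(0,0,255),1)
for dx,dy in((1,1),(1,-1),(-1,-1),(-1,1)):
  c,sn=np.cos(np.radians(62.2)),np.sin(np.radians(62.2));u=proj('scene',[.4525+.028*(c*dx-sn*dy),.15+.028*(sn*dx+c*dy),.092]);cv2.circle(a,tuple(int(v) for v in ((u-(230,80)+.5)*5)),4,(255,0,0),1)
cv2.imwrite('pics/chk1.png',a)
```

```text
[-43.33407678   8.39235878  19.29958994 116.42442251  -3.359747
  55.69949772  25.19788165] [0.45244343 0.15154343 0.24995121]
0.25 [281.55177582 109.64813856] [177.30467476 197.85265301]
0.153 [280.55014115 137.49913596] [185.29024858 202.17866619]
0.1425 [280.44810463 140.33631692] [186.05207216 202.59136776]
[282.53352814 143.44128629]
[278.62736314 131.4412991 ]
```

View pics/chk1.png

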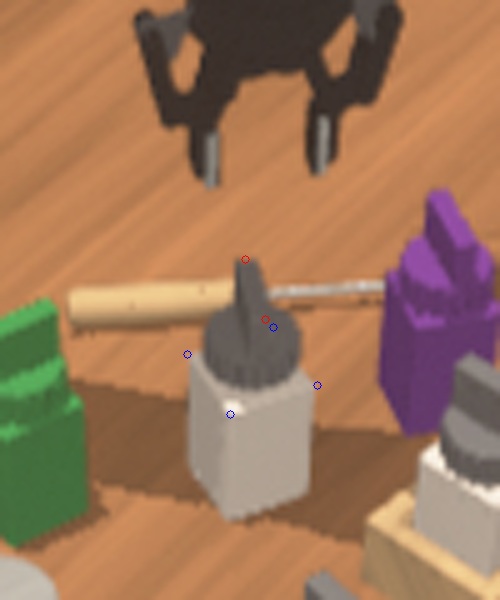

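The loose jar sits within about 1.5 mm of the predicted corner marks (front corner around crop (229,413)) and the jaws straddle the bar. I'll descend and grip.

>>> send_rows:
  plan:
    - [[0,-0.06,-0.5,0,0,0,0.4],[0,-0.06,-1.3,0,0,0,0.4],[0,-0.06,-2.1,0,0,0,0.4],[0,-0.06,-2.8,0,0,0,0.4],[0,-0.06,-3.4,0,0,0,0.4],[0,-0.06,-3.8,0,0,0,0.4],[0,-0.06,-4.1,0,0,0,0.4],[0,-0.06,-4.25,0,0,0,0.4],[0,-0.06,-4.25,0,0,0,0.4],[0,-0.06,-4.25,0,0,0,0.6],[0,-0.06,-4.25,0,0,0,0.8],[0,-0.06,-4.25,0,0,0,1],[0,-0.06,-4.25,0,0,0,1],[0,-0.06,-4.25,0,0,0,1],[0,-0.06,-4.25,0,0,0,1],[0,-0.06,-4.25,0,0,0,1]]
  force: 60

```text
clock: 3.95
ee_pos: [0.4529, 0.1489, 0.1441]
tcp_rot: [[-0.736, 0.677, 0.0], [0.677, 0.736, 0.0], [-0.0, 0.0, -1.0]]
ft_force: [-0.3, -1.2, 6.0]
opening: 0.013
```

>>> send_rows:
  plan:
    - [[0,0,0.2,0,0,0,1],[0,0,0.6,0,0,0,1],[0,0,1.1,0,0,0,1],[0,0,1.7,0,0,0,1],[0,0,2.4,0,0,0,1],[0,0,3.1,0,0,0,1],[0,0,3.8,0,0,0,1],[0,0,4.5,0,0,0,1],[0,0,5.2,0,0,0,1],[0,0,5.9,0,0,0,1],[0,0,6.6,0,0,0,1],[0,0,7.2,0,0,0,1],[0,0,7.6,0,0,0,1],[0,0,7.9,0,0,0,1],[0,0,8,0,0,0,1],[0,0,8,0,0,0,1]]

```text
clock: 5.95
ee_pos: [0.4527, 0.149, 0.3435]
tcp_rot: [[-0.736, 0.677, -0.0], [0.677, 0.736, -0.0], [0.0, -0.001, -1.0]]
ft_force: [-0.0, -0.3, -5.4]
opening: 0.0129
```

>>> send_rows:
  plan:
    - [[0.15,-0.2,0,0,0,0.1,1],[0.45,-0.7,0,0,0,0.2,1],[0.9,-1.4,0,0,0,0.45,1],[1.45,-2.2,0,0,0,0.7,1],[2,-3.1,0,0,0,1,1],[2.6,-4,0,0,0,1.3,1],[3.2,-4.9,0,0,0,1.6,1],[3.8,-5.8,0,0,0,1.9,1],[4.4,-6.7,0,0,0,2.2,1],[5,-7.6,0,0,0,2.5,1],[5.6,-8.5,0,0,0,2.8,1],[6.15,-9.4,0,0,0,3.05,1],[6.65,-10.2,0,0,0,3.3,1],[7.05,-10.8,0,0,0,3.5,1],[7.3,-11.25,0,0,0,3.65,1],[7.45,-11.5,0,0,0,3.72,1],[7.52,-11.62,0,0,0,3.75,1],[7.52,-11.62,0,0,0,3.75,1]]

```text
clock: 8.2
ee_pos: [0.6407, -0.1413, 0.3436]
tcp_rot: [[-0.976, 0.218, -0.0], [0.218, 0.976, 0.0], [0.0, 0.0, -1.0]]
ft_force: [-0.6, -0.0, -5.7]
opening: 0.0132
```

>>> send_rows:
  plan:
    - [[0,0,-0.2,0,0,0,1],[0,0,-0.6,0,0,0,1],[0,0,-1.1,0,0,0,1],[0,0,-1.7,0,0,0,1],[0,0,-2.3,0,0,0,1],[0,0,-2.9,0,0,0,1],[0,0,-3.5,0,0,0,1],[0,0,-4,0,0,0,1],[0,0,-4.5,0,0,0,1],[0,0,-4.8,0,0,0,1],[0,0,-5,0,0,0,1],[0,0,-5,0,0,0,1]]

```text
clock: 9.7
ee_pos: [0.6408, -0.1414, 0.2186]
tcp_rot: [[-0.976, 0.218, -0.0], [0.218, 0.976, 0.0], [0.0, 0.0, -1.0]]
ft_force: [-0.8, -0.4, -3.8]
opening: 0.0131
```

Run:
```python
from h import *
s=grab_frame('scene');o=r.get_obs();print(o['qpos'],o['ee_pos'])
a=cv2.resize(s[180:300,215:335],None,fx=5,fy=5,interpolation=cv2.INTER_CUBIC)
zb=o['ee_pos'][2]-.1435
def sq(x,y,z,h,yaw,col):
  for dx,dy in((1,1),(1,-1),(-1,-1),(-1,1)):
    c,sn=np.cos(np.radians(yaw)),np.sin(np.radians(yaw))
    u=proj('scene',[x+h*(c*dx-sn*dy),y+h*(sn*dx+c*dy),z]);cv2.circle(a,tuple(int(v) for v in ((u-(215,180)+.5)*5)),4,col,1)
sq(.6407,-.1414,.05,.046,2.2,(0,0,255))
sq(.6407,-.1414,zb,.028,2.2,(255,0,0)); sq(.6407,-.1414,zb+.092,.028,2.2,(255,0,0))
cv2.imwrite('pics/chk2.png',a);print(zb)
```

```text
[-11.57706151  28.9672307   26.25833842  95.00754055 -14.41899507
  59.37896102  96.64326235] [ 0.64095825 -0.14150937  0.21897562]
0.0754756175928232
```

View pics/chk2.png

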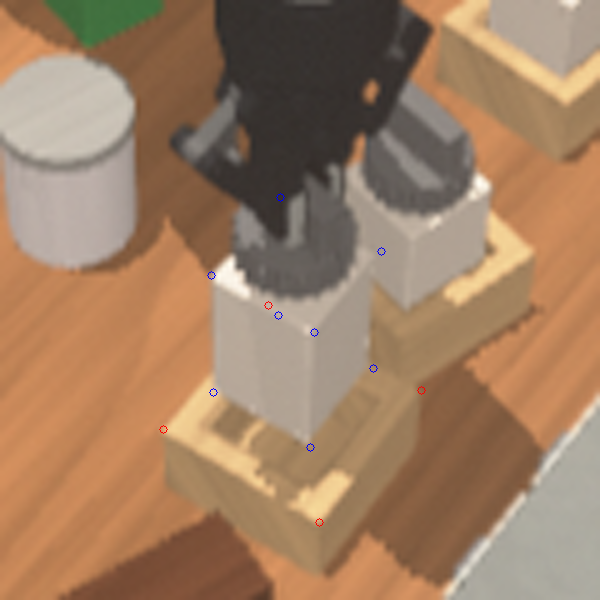

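The rim marks fit the holder at crop (163,430), (318,522) and (421,390). The jar's front edge, at about (305,…), looks around 6 crop px left of its marks. I'll measure the vertical edges to subpixel accuracy.

Run:
```python
from h import *
im=grab_frame('scene')
g=im.astype(int)
for row in(244,248,252):
    print(row,'blue',list(g[row,252:296,0]))
    print('  red',list(g[row,252:296,2]))
z=.0755
for yaw in(0,2.2,5):
  for lab,dx,dy in(('L',1,-1),('a',-1,-1),('b',-1,1),('c',1,1)):
    c,sn=np.cos(np.radians(yaw)),np.sin(np.radians(yaw))
    q=[.6409+.028*(c*dx-sn*dy),-.1415+.028*(sn*dx+c*dy)]
    lo,hi=proj('scene',q+[z]),proj('scene',q+[z+.092])
    print(yaw,lab,[round(lo[0]+(hi[0]-lo[0])*(row-lo[1])/(hi[1]-lo[1]),2) for row in(244,248,252)])
```

```text
244 blue [np.int64(94), np.int64(91), np.int64(89), np.int64(85), np.int64(90), np.int64(115), np.int64(154), np.int64(153), np.int64(153), np.int64(153), np.int64(154), np.int64(155), np.int64(153), np.int64(150), np.int64(149), np.int64(149), np.int64(149), np.int64(149), np.int64(149), np.int64(150), np.int64(153), np.int64(159), np.int64(162), np.int64(163), np.int64(160), np.int64(159), np.int64(158), np.int64(147), np.int64(137), np.int64(140), np.int64(139), np.int64(140), np.int64(140), np.int64(140), np.int64(139), np.int64(138), np.int64(131), np.int64(101), np.int64(90), np.int64(94), np.int64(97), np.int64(98), np.int64(97), np.int64(100)]
  red [np.int64(207), np.int64(203), np.int64(197), np.int64(192), np.int64(190), np.int64(187), np.int64(186), np.int64(184), np.int64(183), np.int64(183), np.int64(184), np.int64(185), np.int64(183), np.int64(178), np.int64(177), np.int64(177), np.int64(177), np.int64(177), np.int64(178), np.int64(179), np.int64(183), np.int64(190), np.int64(194), np.int64(194), np.int64(191), np.int64(190), np.int64(189), np.int64(175), np.int64(165)
[... 2963 characters left out ...]
8), np.float64(257.04), np.float64(257.1)]
0 b [np.float64(270.81), np.float64(270.73), np.float64(270.65)]
0 c [np.float64(290.07), np.float64(289.79), np.float64(289.51)]
2.2 L [np.float64(277.53), np.float64(277.37), np.float64(277.22)]
2.2 a [np.float64(257.07), np.float64(257.13), np.float64(257.19)]
2.2 b [np.float64(270.21), np.float64(270.13), np.float64(270.06)]
2.2 c [np.float64(289.91), np.float64(289.63), np.float64(289.35)]
5 L [np.float64(278.37), np.float64(278.21), np.float64(278.05)]
5 a [np.float64(257.22), np.float64(257.28), np.float64(257.34)]
5 b [np.float64(269.46), np.float64(269.39), np.float64(269.32)]
5 c [np.float64(289.67), np.float64(289.39), np.float64(289.11)]
```

The jar is about 1.5 mm off centre and its yaw is fine, which is well inside the chamfer. I'll correct by (+1.5, +0.5) mm and lower it partway.

>>> send_rows:
  plan:
    - [[0.06,0.02,-0.1,0,0,0,1],[0.06,0.02,-0.3,0,0,0,1],[0.06,0.02,-0.5,0,0,0,1],[0.06,0.02,-0.7,0,0,0,1],[0.06,0.02,-0.9,0,0,0,1],[0.06,0.02,-1.05,0,0,0,1],[0.06,0.02,-1.2,0,0,0,1],[0.06,0.02,-1.35,0,0,0,1],[0.06,0.02,-1.5,0,0,0,1],[0.06,0.02,-1.6,0,0,0,1],[0.06,0.02,-1.6,0,0,0,1]]

```text
clock: 11.18
ee_pos: [0.6422, -0.1409, 0.1785]
tcp_rot: [[-0.976, 0.218, -0.0], [0.218, 0.976, 0.0], [0.0, -0.0, -1.0]]
ft_force: [0.2, 0.5, -5.0]
opening: 0.0128
```

>>> send_rows:
  plan:
    - [[0,0,-0.15,0,0,0,1],[0,0,-0.3,0,0,0,1],[0,0,-0.45,0,0,0,1],[0,0,-0.6,0,0,0,1],[0,0,-0.7,0,0,0,1],[0,0,-0.8,0,0,0,1],[0,0,-0.88,0,0,0,1],[0,0,-0.94,0,0,0,1],[0,0,-0.98,0,0,0,1],[0,0,-0.98,0,0,0,1],[0,0,-0.98,0,0,0,1]]

```text
clock: 12.55
ee_pos: [0.6424, -0.1411, 0.1544]
tcp_rot: [[-0.976, 0.218, 0.0], [0.218, 0.976, -0.0], [-0.0, -0.0, -1.0]]
ft_force: [-0.2, -0.7, -3.7]
opening: 0.0131
```

>>> send_rows:
  plan:
    - [[0,0,-0.03,0,0,0,1],[0,0,-0.06,0,0,0,1],[0,0,-0.08,0,0,0,1],[0,0,-0.08,0,0,0,1],[0,0,-0.08,0,0,0,1]]

```text
clock: 13.18
ee_pos: [0.6429, -0.1412, 0.1542]
tcp_rot: [[-0.976, 0.218, 0.002], [0.218, 0.976, 0.0], [-0.002, 0.001, -1.0]]
ft_force: [-4.9, 1.1, 10.6]
opening: 0.013
```

The jar is seated: the upward force rose by about 15 N at TCP z 0.154, where I expected it. Next I turn the lid clockwise, following the thread down.

>>> send_rows:
  plan:
    - [[0,0,0,0,0,-0.2,1],[0,0,0,0,0,-0.6,1],[0,0,-0.01,0,0,-1.1,1],[0,0,-0.015,0,0,-1.6,1],[0,0,-0.02,0,0,-2.1,1],[0,0,-0.025,0,0,-2.6,1],[0,0,-0.03,0,0,-3.1,1],[0,0,-0.035,0,0,-3.6,1],[0,0,-0.04,0,0,-4.1,1],[0,0,-0.045,0,0,-4.6,1],[0,0,-0.05,0,0,-5.1,1],[0,0,-0.055,0,0,-5.6,1],[0,0,-0.06,0,0,-6.1,1],[0,0,-0.065,0,0,-6.6,1],[0,0,-0.07,0,0,-7.1,1],[0,0,-0.08,0,0,-7.6,1],[0,0,-0.085,0,0,-8.1,1],[0,0,-0.09,0,0,-8.6,1],[0,0,-0.1,0,0,-9.3,1],[0,0,-0.106,0,0,-10,1]]
  force: 80

```text
clock: 15.68
ee_pos: [0.6413, -0.1435, 0.1519]
tcp_rot: [[0.05, 0.999, -0.001], [0.999, -0.05, -0.002], [-0.002, -0.001, -1.0]]
ft_force: [-8.4, -1.7, 15.1]
opening: 0.0125
```

```bash
python3 -c "
from h import *
o=r.get_obs();print(o['qpos'],o['torque'],o['ft_force'],o['ee_pos'])"
```

```text
[-23.1167251   38.81012958  45.0495723   98.77893542 -32.15500148
  56.16229615  31.30697014] [-0.48498136  2.47628525  0.10992921] [-8.36854427 -1.7382974  15.13787368] [ 0.64128945 -0.14349535  0.15190708]
```

>>> send_rows:
  plan:
    - [[0,0,0,0,0,-0.3,1],[0,0,0,0,0,-0.8,1],[0,0,-0.01,0,0,-1.3,1],[0,0,-0.01,0,0,-1.8,1],[0,0,-0.02,0,0,-2.3,1],[0,0,-0.02,0,0,-2.8,1],[0,0,-0.03,0,0,-3.3,1],[0,0,-0.03,0,0,-3.8,1],[0,0,-0.04,0,0,-4.3,1],[0,0,-0.04,0,0,-4.8,1],[0,0,-0.05,0,0,-5.3,1],[0,0,-0.05,0,0,-5.8,1],[0,0,-0.06,0,0,-6.3,1],[0,0,-0.06,0,0,-6.8,1],[0,0,-0.07,0,0,-7.3,1],[0,0,-0.07,0,0,-7.8,1],[0,0,-0.08,0,0,-8.3,1],[0,0,-0.08,0,0,-8.7,1],[0,0,-0.08,0,0,-9,1],[0,0,-0.08,0,0,-9,1]]

```text
clock: 18.18
ee_pos: [0.6403, -0.1418, 0.1495]
tcp_rot: [[0.964, 0.265, -0.003], [0.265, -0.964, 0.001], [-0.003, -0.002, -1.0]]
ft_force: [-11.4, 1.6, 17.2]
opening: 0.0127
```

```bash
python3 -c "
from h import *
o=r.get_obs();print(o['qpos'],o['torque'],o['ft_force'],o['ee_pos'])"
```

```text
[-31.55900625  47.72212279  61.95037504  99.42173642 -47.00491639
  63.21823064 -28.62218342] [0.60908251 3.12162061 0.0249173 ] [-11.4174918    1.57284052  17.23484013] [ 0.64031072 -0.14176066  0.14954112]
```

>>> send_rows:
  plan:
    - [[0,0,0,0,0,-0.3,1],[0,0,0,0,0,-0.6,1],[0,0,-0.01,0,0,-0.9,1],[0,0,-0.01,0,0,-1.2,1],[0,0,-0.01,0,0,-1.5,1],[0,0,-0.01,0,0,-1.5,1]]

```text
clock: 18.92
ee_pos: [0.6403, -0.1412, 0.1492]
tcp_rot: [[0.998, 0.059, -0.004], [0.059, -0.998, 0.002], [-0.003, -0.002, -1.0]]
ft_force: [-10.5, 3.6, 17.4]
opening: 0.0131
```

```bash
python3 -c "
from h import *
o=r.get_obs();print(o['qpos'],o['torque'],o['ft_force'],o['ee_pos'])"
```

```text
[-32.5486117   49.45567348  64.45993526  99.48576458 -49.34322847
  64.7362495  -38.85303378] [ 0.86559714  3.10371603 -0.0195687 ] [-10.54909999   3.57381689  17.369518  ] [ 0.6403113  -0.14120354  0.1491814 ]
```

>>> send_rows:
  plan:
    - [[0,0,0,0,0,-0.2,1],[0,0,0,0,0,-0.4,1],[0,0,0,0,0,-0.6,1],[0,0,0,0,0,-0.6,1]]

```text
clock: 19.42
ee_pos: [0.64, -0.1407, 0.149]
tcp_rot: [[1.0, -0.022, -0.005], [-0.022, -1.0, 0.002], [-0.005, -0.002, -1.0]]
ft_force: [-13.1, 4.8, 17.1]
opening: 0.0125
```

```bash
python3 -c "
from h import *
o=r.get_obs();print(o['qpos'],o['torque'],o['ft_force'],o['ee_pos'],o['tcp_rot'])"
```

```text
[-32.92558473  50.1466604   65.41190796  99.51190839 -50.19535932
  65.39140357 -42.88268526] [0.99688117 3.25526945 0.85745199] [-13.14208863   4.82315543  17.05737043] [ 0.64003014 -0.14067974  0.14899658] [[ 0.9997405  -0.02228366 -0.00472958]
 [-0.02227224 -0.99974893  0.00245371]
 [-0.00478307 -0.00234774 -0.99998581]]
```

The torque jumped from about 0 to 0.86 N m at tool yaw -1.3°, so the lid is at its stop after roughly 168° of turning. I'll give a small final nudge, relax, release and retreat.

>>> send_rows:
  plan:
    - [[0,0,0,0,0,-0.2,1],[0,0,0,0,0,-0.3,1],[0,0,0,0,0,-0.3,1],[0,0,0.03,0,0,-0.2,1],[0,0,0.06,0,0,0,1],[0,0,0.06,0,0,0,0.8],[0,0,0.06,0,0,0,0.6],[0,0,0.06,0,0,0,0.5],[0,0,0.06,0,0,0,0.5],[0,0,0.06,0,0,0,0.5]]

```text
clock: 20.68
ee_pos: [0.6424, -0.141, 0.1489]
tcp_rot: [[1.0, -0.024, 0.0], [-0.024, -1.0, -0.0], [0.0, 0.0, -1.0]]
ft_force: [0.5, -0.4, -0.3]
opening: 0.0427
```

>>> send_rows:
  plan:
    - [[0,0,0.2,0,0,0,0.5],[0,0,0.6,0,0,0,0.5],[0,0,1.1,0,0,0,0.5],[0,0,1.8,0,0,0,0.5],[0,0,2.6,0,0,0,0.5],[0,0,3.4,0,0,0,0.5],[0,0,4.2,0,0,0,0.5],[0,0,5,0,0,0,0.5],[-0.6,0.6,5.5,0,0,0,0.5],[-1.6,1.6,5.7,0,0,0,0.5],[-2.6,2.6,5.7,0,0,0,0.5],[-3.6,3.6,5.7,0,0,0,0.5],[-4.5,4.5,5.7,0,0,0,0.5],[-5,5,5.7,0,0,0,0.5],[-5,5,5.7,0,0,0,0.5]]

```text
clock: 22.55
ee_pos: [0.5169, -0.0149, 0.2918]
tcp_rot: [[1.0, -0.022, 0.0], [-0.022, -1.0, 0.002], [0.0, -0.002, -1.0]]
ft_force: [-0.1, -0.6, 0.7]
opening: 0.0428
```

Run:
```python
from h import *
s=grab_frame('scene');t=grab_frame('top');k=lambda a:cv2.resize(a,None,fx=5,fy=5,interpolation=cv2.INTER_CUBIC)
print(r.get_obs()['qpos'],r.get_obs()['ft_force'])
cv2.imwrite('pics/end.png',np.hstack([k(s[190:300,225:305]),k(t[95:205,245:325])]))
```

```text
[-64.25038834  29.38522769  82.09262128 110.51958289 -31.56869411
  68.33153859 -61.9173549 ] [0.99992181 0.03526882 0.50977174]
```

View pics/end.png

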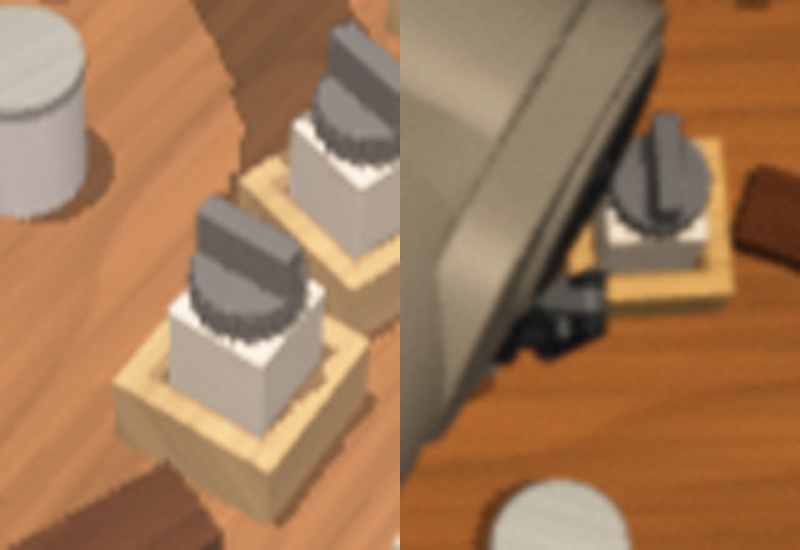

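The picture shows the jar seated in the pocket (scene crop (245,330)). Its lid bar is parallel to the jar's sides like the closed neighbour's, the arm is clear and the bystanders are in place. Handing in.

```bash
python3 -c "
from rig import order
print(order.finish_job())"
```

```text
the job is handed in; nothing more can be done
None
```

The loose square jar is standing upright on the floor of the empty holder's pocket with its lid screwed fully home. I handed the job in at about 22.6 s of the 67 s; the hand-in gave no verdict.

I carried the jar by its lid bar and lowered it into the pocket without dropping it. I then turned the lid about 168° clockwise.

**Seating:** the upward force rose by about 15 N at the TCP height I expected for the pocket floor.

**Lid stop:** torque jumped from about 0 to 0.86 N m at the end of the turn. The tool height then was 0.149 m, within 0.5 mm of what a closed lid should give.

**Last picture:** the lid bar is parallel to the jar's sides, as on the closed jar next to it. The gripper is clear, and the bystanders in that picture (tin, neighbouring jar, offcut) look undisturbed. I did not check the others after the move.

**Less tidy points:** there were 10 to 13 N of side force while turning, because the grip was slightly off the lid's axis. It was gone after release. Joint 3 ended at 82.1°, close to its 83.4° limit. No check failed.

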